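# Free the ratchet pawl and bring the jar press down

### The arm

A 6-joint arm with a two-finger parallel gripper is mounted at the origin on a cart in front of the work surface, level with it; the furniture and walls round the work are solid. World frame = base frame: x ahead of the robot, y to its left, z up, the work surface at z = 0. Lengths are in m, angles in rad, forces in N, time in s.
With the tool pointing down it reaches from about 0.375 to 0.9 m from the base axis. Payload 3.1 kg.
Tool frame: the origin (TCP) lies on the front face of the gripper's body, between the roots of the fingers; the fingertips stand 73 mm ahead of it and the grasp point (between the pads) lies 54 mm ahead of it (manip.finger_overhang is the distance from the TCP to the fingertips, in m); z points along the fingers, y is the direction in which the jaws open and shut (so a half turn about z gives the same grasp; the last joint's range is limited). The gripper opens to 85 mm and grips with 20 to 120 N. Pads are 22 mm wide; open, the fingers measure 114 mm over their backs; the gripper's body (76 mm by 85 mm) begins 54 mm behind the grasp point. The pads swing forward as they close: fully open they stand 13 mm farther back than shut.
Start: joints at [-0.178, 0.527, 1.433, -0, 1.181, -0.178], TCP at [0.625, 0, 0.304] pointing down, gripper open.
Joint ranges: [-3.08, 3.08], [-0.75, 2.2], [0.22, 2.44], [-1.43, 4.57], [0, 2.65], [-2.85, 2.85]. Speed limits (rad/s): [2.79, 2.79, 3.14, 3.14, 3.14, 3.14].

### API

Orientations are given as a unit quaternion [x, y, z, w].
In Python, from station import manip gives the robot as it stands.
- The arm moves only by the tool apply_moves, never from a script. Its argument "increments" is a list that holds one entry, the list of rows, each a list of 4 numbers: the shift along the tool's x, y, z in m, then the turn about the tool's z in degrees. In form: [[[dx, dy, dz, spin], ...]]. A call has 1 to 5 rows; each row shifts and turns the pose as measured when the row begins, along the tool's axes as they then stand; what a row does not reach is not made up. A row lasts 1/10 s, in which the tool goes at most 50 mm and 8.59 degrees, less where a joint would pass 70% of its speed; a pose out of reach is approached as far as the arm can. A call with a gripper value outside its range is refused whole. "fingers" is the opening, from 0 (shut) to 1 (fully open), set as the call begins (left out, the last holds). The fingers move at their own pace and stop on an object; "newtons" is the grip in N (left out, the last holds). Time passes only in rows, so rows that do not move let the fingers close. It gives the time, the measured TCP pose, the force and the opening at its end, in the units of the state.
- manip.sense(): the state, without advancing time (a new reading comes with each control period).
- manip.snapshot(name): name is "scene" or "side" or "wrist"; returns (picture, depth): 480x640x3 uint8, red, green, blue; 480x640 float32, m along the optical axis (not along the pixel's ray), 0 where there is no reading.
- manip.camera_model(name): a dict with "mtx" (3x3 intrinsics, pixels), "distortion" ([k1, k2, p1, p2, k3] as OpenCV has them; the pictures are not rectified), "R" (3x3) and "t" (3): a world point X has camera coordinates R X + t; the wrist camera has in their place "mount" (4x4, takes a point from camera to tool coordinates, whose origin is the TCP and whose axes are the flange's). Camera axes: x right, y down, z forward; pixel columns grow to the right and rows downward; lengths in m; the calibration is good to about 2 mm. A picture is of the moment at which its call begins: read the wrist's pose just before it. camera_model takes no time and is no camera call.
- manip.sign_off(): hands the job in, once; it reports no verdict.
The state is a dict: "t": time; "q": joint angles; "qd": joint speeds; "tau": joint torques, N m; "tcp_pos": TCP position; "tool_rot": TCP orientation; "force": force on the tool from outside, world axes, zero at the start; "ft_torque": the same for the moment, N m; "finger_gap": opening from 0.0 (shut) to 1.0 (fully open).
Only numpy, scipy, OpenCV 4.12 (cv2) and the standard library are available. Lean on these libraries where they do the work, as an engineer would, in place of code of your own. Each camera call takes 0.05 s, during which the arm holds its last target.

### The job

The small bench press has a blue arm that is held up by a ratchet. Press the red thumb tab of the pawl fully down to free the ratchet (it stays free), then push the arm down by its black paddle until the round pad rests on the lid of the specimen jar, and leave it there. Only press and push: do not lift the arm or the jar, leave the jar standing in its nest, and do not disturb the two dropper bottles and the dust cap beside the press.

Things in the scene. Friction and masses are not known exactly. Their poses are not given: they have to be found in the camera images.
- press: grey cast bench press bolted to the worktop; origin on the worktop under the arm's axle; z up. The base plate is 110 (x) x 270 (y, from -180 to +90) x 12 mm; two upright cheeks (x -25 to +25, up to 180 mm high) carry the axles. The arm lies in the press's y-z plane at x = 0 and reaches to its -y side; the pawl's tab is on its +y side.
- axle (a point): centre of the arm's axle, 130 mm above the worktop; the axle runs along the press's x axis
- press_arm (a joint): angle of the blue arm (rad): 0 = level, with its pad on the jar's lid; grows as the arm is raised; starts at about 0.72 to 0.80. Hinge friction holds the arm wherever it is left (about 4 N down on the paddle moves it). While the pawl is engaged its teeth stop the arm at about 0.67.
- paddle (a point): centre of the top face of the black paddle at the end of the arm, 44 x 50 mm; 190 mm from the axle along the arm and 10 mm above the arm's centre line, the face parallel to the arm; about 260 mm high at the start, 140 mm when the arm is level. Push down here, following the arc about the axle. The blue bar between paddle and axle is 22 mm wide and 18 mm thick.
- press_pad (a point): centre of the underside of the round rubber pad (40 mm diameter) that hangs under the arm, 110 mm from the axle
- pawl (a joint): angle of the pawl (rad): 0 = nose in the teeth (start), grows as the tab is pressed, 0.26 = fully down against its stop. It is clear of the teeth from about 0.13. It has no spring: its stiff pivot keeps it where it is left (about 2 to 3 N on the tab moves it).
- pawl_tab (a point): centre of the top face of the red thumb tab, 30 x 36 mm, on the +y side of the press; 85 mm above the worktop at the start; pressed down it sinks 23 mm on an arc about the pawl's pivot, which runs along the press's x axis 92 mm to the -y side of the tab and 20 mm below it
- jar_center (a point): centre of the white specimen jar, 62 mm diameter at the lid, 56 mm at the foot, 72 mm high (origin half-way up), standing loose in the black nest of the press, under the arm's pad
- nest (a point): centre of the floor of the black ring-shaped nest (inside 60 mm, 8 mm high), 14 mm above the worktop
- dropper_a_center (a point): centre of a white dropper bottle with a blue cap, 32 mm diameter, 56 mm high, bystander
- dropper_b_center (a point): centre of a white dropper bottle with a red cap, 30 mm diameter, 50 mm high, bystander
- cap_center (a point): centre of a black dust cap, 33 mm diameter, 16 mm high, bystander
Mind the look-alikes: they are no part of the job. Leave any turquoise look-alike of the part that bears jar_center alone.

How it is judged:
On the way, in this order (a step that is already met when the one before it is completed fails the run):
1. the pawl is pressed free while the arm is still up (value of joint pawl above 0.17 rad and value of joint press_arm above 0.5 rad), for 0.1 s.
2. the arm is pushed down past its teeth (value of joint press_arm below 0.2 rad).
At the end, for the whole second after the job is handed in: the arm is at rest, level within 0.025 rad so that its pad rests on the jar's lid, the pawl is still free of the teeth (joint over 0.13), and the jar stands upright (within 0.1 rad) in the nest, within 8 mm of its centre (value of joint press_arm between -0.025 and 0.025 rad and value of joint pawl above 0.13 rad and horizontal distance between jar_center and nest below 0.008 m and z of jar_center in the frame of press below 0.055 m and angle between jar_center's own z axis and vertical below 0.1 rad and velocity of joint press_arm between -0.05 and 0.05 rad/s); the robot touches nothing.
It fails at once if the arm is lifted (value of joint press_arm above 0.88 rad).
It fails at once if the jar is lifted (height (world z) of jar_center above 0.06 m).
It fails at once if the jar is tipped (angle between jar_center's own z axis and vertical above 0.3 rad).
It fails at once if a bystander is moved or lifted (distance of any of dropper_a_center, dropper_b_center, cap_center from where it was at the start of the episode above 0.025 m).
It also fails if it takes over 45 s, if anything falls off the work surface, if the arm or the gripper's body presses on something with over 40 N, if the wrist force passes 120 N, or if a joint passes its speed limit or range.

## Working session

There is one attempt and no reset: what is moved stays moved. The work goes in short steps, Python scripts to look and compute and a tool call to move; the robot and the scene stay as the last step left them, time stands still between calls to the robot, and variables do not carry over. Pictures are saved under pics/ and viewed, and the job is handed in when it is done.

Besides the shell and the picture viewer there is one more tool, called after "Call:" by a JSON object that holds its "method" and its "body". apply_moves: Moves the arm, as the interface text tells. Its arguments: {"type":"object","properties":{"increments":{"type":"array","items":{"type":"array","items":{"type":"array","items":{"type":"number"}}}},"fingers":{"type":"number"},"newtons":{"type":"number"}},"required":["increments"]}

```bash
mkdir -p pics; ls; python3 - <<'E'
from station import manip
import cv2,numpy as np
s=manip.sense(); print({k:np.round(v,3) for k,v in s.items()})
for n in ["scene","side"]:
    p,d=manip.snapshot(n); cv2.imwrite(f"pics/{n}0.png",p[:,:,::-1]); np.save(f"pics/{n}0.npy",d); np.save(f"pics/{n}0_rgb.npy",p)
    m=manip.camera_model(n); print(n,m)
E
```

```text
pics
{'t': np.float64(0.0), 'q': array([-0.179,  0.528,  1.434,  0.   ,  1.181, -0.178]), 'qd': array([ 0.   , -0.   ,  0.   , -0.   ,  0.   ,  0.001]), 'tau': array([ 0.0000e+00, -4.4234e+01, -1.7802e+01, -0.0000e+00,  8.0000e-03,
        0.0000e+00]), 'tcp_pos': array([0.624, 0.   , 0.303]), 'tool_rot': array([ 0.707,  0.707, -0.001, -0.001]), 'force': array([-0.245,  0.265, -1.164]), 'ft_torque': array([-0.013,  0.02 , -0.   ]), 'finger_gap': np.float64(1.0)}
scene {'mtx': array([[497.5703836 ,   0.        , 320.32752127],
       [  0.        , 497.5703836 , 235.59271573],
       [  0.        ,   0.        ,   1.        ]]), 'distortion': array([0.04746577, 0.        , 0.        , 0.        , 0.        ]), 'R': array([[ 0.59560645, -0.80307824, -0.0178407 ],
       [-0.55142686, -0.39261631, -0.73605765],
       [ 0.58410733,  0.44823853, -0.67668371]]), 't': array([-0.41884608,  0.36080112,  0.6979916 ])}
side {'mtx': array([[582.9341121 ,   0.        , 318.0529593 ],
       [  0.        , 582.9341121 , 246.23154729],
       [  0.        ,   0.        ,   1.        ]]), 'distortion': array([-0.18748121,  0.        ,  0.        ,  0.        ,  0.        ]), 'R': array([[-0.98686624,  0.161128  ,  0.01152399],
       [ 0.08021157,  0.55069697, -0.83084232],
       [-0.14021818, -0.81900587, -0.55638857]]), 't': array([0.58668166, 0.11395415, 1.13821161])}
```

View pics/scene0.png

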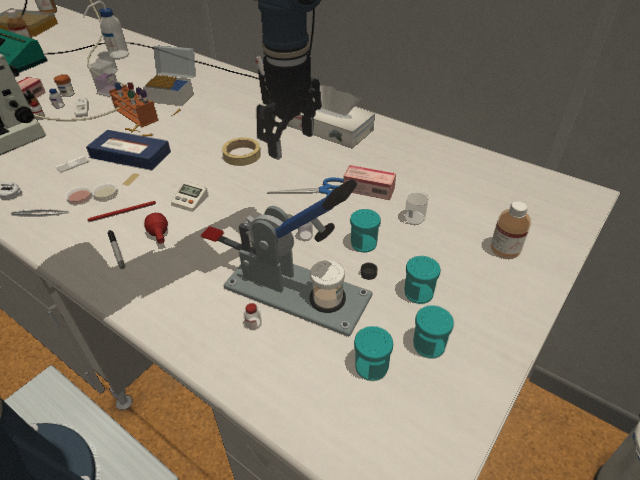

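View pics/side0.png

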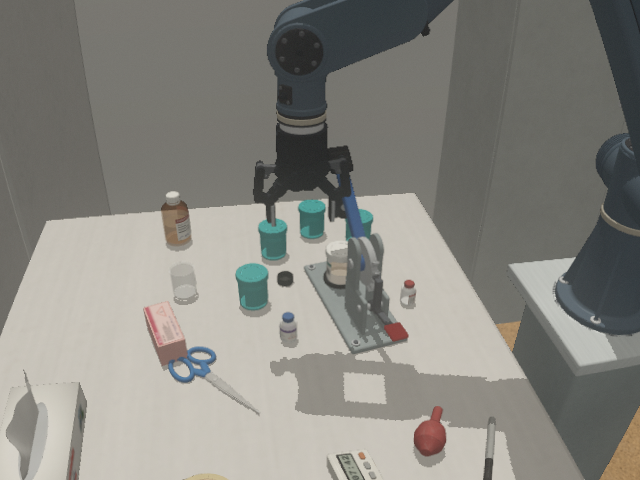

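The only press is at scene (300,250): red tab (213,234), black paddle (341,193), white jar in the nest (327,285). The four turquoise jars are the look-alikes. The bystanders are the red-capped dropper, scene (252,316), the blue-capped dropper, side (288,327), and the dust cap, scene (369,271). Next I'll enlarge the crops.

```bash
python3 - <<'E'
import cv2,numpy as np
a=cv2.imread("pics/scene0.png")[170:340,190:390]; cv2.imwrite("pics/c1.png",cv2.resize(a,None,fx=3.5,fy=3.5,interpolation=cv2.INTER_CUBIC))
a=cv2.imread("pics/side0.png")[170:350,270:430]; cv2.imwrite("pics/c2.png",cv2.resize(a,None,fx=3.3,fy=3.3,interpolation=cv2.INTER_CUBIC))
E
```

```text
(no output)
```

View pics/c1.png

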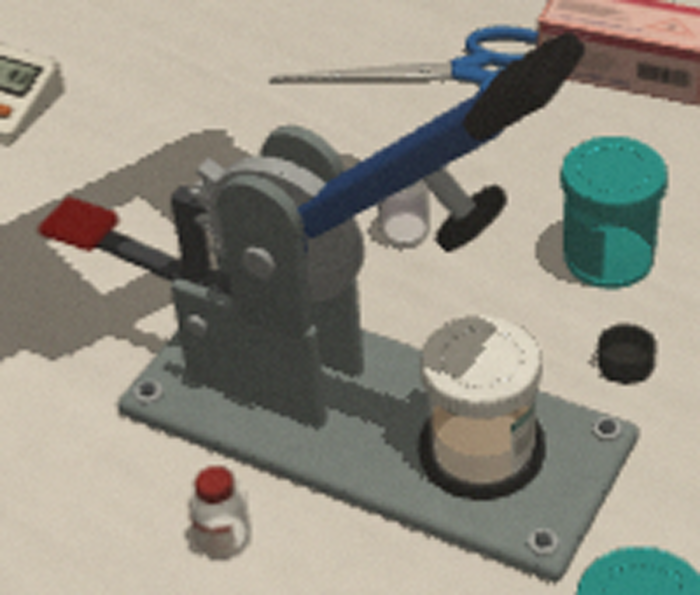

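View pics/c2.png

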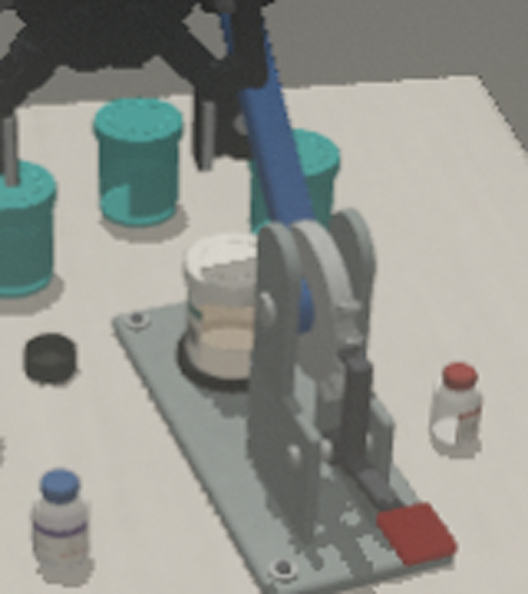

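```bash
cat > h.py <<'E'
import cv2,numpy as np
from station import manip
def ray(cam,uv):
    m=manip.camera_model(cam) if isinstance(cam,str) else cam
    p=cv2.undistortPoints(np.array([[uv]],float),m["mtx"],m["distortion"])[0,0]
    R=m["R"];t=m["t"]; c=-R.T@t; d=R.T@np.array([p[0],p[1],1.]); return c,d
def atz(cam,uv,z):
    c,d=ray(cam,uv); return c+d*(z-c[2])/d[2]
def atd(cam,uv,depth):
    c,d=ray(cam,uv); return c+d*depth
E
python3 - <<'E'
from h import *
off=np.array([190,170])
f=lambda x,y:off+np.array([x,y])/3.5
for n,p,z in [("cornerL",(120,403),.012),("cornerF",(557,573),.012),("cornerR",(638,430),.012),("boltL",(148,390),.014),("boltF",(543,541),.014),("boltR",(607,428),.014),("lid",(482,358),.086),("jarfoot/nest",(483,450),.018),("dropB",(218,540),.005),("capt",(628,345),.016)]:
    print(n,np.round(atz("scene",f(*p),z),4))
g=lambda x,y:np.array([270,170])+np.array([x,y])/3.3
for n,p,z in [("boltFar",(137,320),.014),("boltNear",(284,569),.014),("cornerFar",(117,320),.012),("dropA foot",(65,570),0.003),("cap",(50,345),.016),("tab",(417,533),.085),("dropB foot",(456,440),.003)]:
    print("side",n,np.round(atz("side",g(*p),z),4))
# tab & paddle from depth
for cam in ["scene","side"]:
    p=np.load(f"pics/{cam}0_rgb.npy").astype(int); d=np.load(f"pics/{cam}0.npy")
    roi=(slice(222,246),slice(200,228)) if cam=="scene" else (slice(318,345),slice(382,412))
    mask=(p[...,0]>90)&(p[...,1]<60)
    ys,xs=np.nonzero(mask[roi]); ys+=roi[0].start; xs+=roi[1].start
    P=np.array([atd(cam,(x,y),d[y,x]) for x,y in zip(xs,ys) if d[y,x]>0])
    print(cam,"tab",len(P),xs.mean(),ys.mean(),np.round(np.median(P,0),4),np.round(P.min(0),4),np.round(P.max(0),4), np.round(atz(cam,(xs.mean(),ys.mean()),.085),4))
p=np.load("pics/scene0_rgb.npy").astype(int); d=np.load("pics/scene0.npy")
P=[]
for y in range(178,215):
    for x in range(320,360):
        if p[y,x].max()<60 and d[y,x]>0:
            q=atd("scene",(x,y),d[y,x])
            if q[2]>.2: P.append(q)
P=np.array(P); print("paddle",len(P),P.mean(0),P.min(0),P.max(0))
E
```

```text
cornerL [0.4398 0.0352 0.012 ]
cornerF [ 0.4861 -0.2241  0.012 ]
cornerR [ 0.5894 -0.207   0.012 ]
boltL [0.4546 0.0279 0.014 ]
boltF [ 0.4971 -0.2081  0.014 ]
boltR [ 0.5793 -0.1935  0.014 ]
lid [ 0.5275 -0.1486  0.086 ]
jarfoot/nest [ 0.5251 -0.1503  0.018 ]
dropB [ 0.4054 -0.0679  0.005 ]
capt [ 0.6364 -0.1706  0.016 ]
side boltFar [ 0.577  -0.1919  0.014 ]
side boltNear [0.534  0.0438 0.014 ]
side cornerFar [ 0.5891 -0.1964  0.012 ]
side dropA foot [0.6483 0.0154 0.003 ]
side cap [ 0.6343 -0.171   0.016 ]
side tab [0.4834 0.1023 0.085 ]
side dropB foot [ 0.4069 -0.0597  0.003 ]
scene tab 195 211.7908163265306 233.23469387755102 [0.4826 0.0963 0.0837] [ 0.4669  0.0779 -0.0039] [0.5221 0.1907 0.0877] [0.4815 0.095  0.085 ]<stdin>:16: RuntimeWarning: Mean of empty slice.
  ret = ret.dtype.type(ret / rcount)
  return _methods._mean(a, axis=axis, dtype=dtype,
Traceback (most recent call last):
ValueError: zero-size array to reduction operation minimum which has no identity
```

```bash
cat >> h.py <<'E'
O=np.array([.508,-.038,0]);yaw=np.deg2rad(10.2)
Rp=np.array([[np.cos(yaw),-np.sin(yaw),0],[np.sin(yaw),np.cos(yaw),0],[0,0,1]])
def W(p): return O+Rp@np.array(p,float)
def armpt(a,r,h,x=0): return W([x,-r*np.cos(a)+h*np.sin(a),.13+r*np.sin(a)+h*np.cos(a)])
def proj(cam,P):
    m=manip.camera_model(cam); return cv2.projectPoints(np.array(P,float).reshape(-1,1,3),cv2.Rodrigues(m["R"])[0],m["t"],m["mtx"],m["distortion"])[0][:,0]
E
python3 - <<'E'
from h import *
a=cv2.imread("pics/scene0.png")[170:340,190:390]; a=cv2.resize(a,None,fx=3.5,fy=3.5,interpolation=cv2.INTER_CUBIC)
dr=lambda P,c:cv2.polylines(a,[np.int32((proj("scene",P)-[190,170])*3.5)],True,c,1)
for A,c in [(.72,(0,255,255)),(.80,(0,255,0))]:
    dr([armpt(A,r,.01,x) for r,x in [(.165,-.022),(.215,-.022),(.215,.022),(.165,.022)]],c)
dr([W(p) for p in [(-.055,-.18,.012),(.055,-.18,.012),(.055,.09,.012),(-.055,.09,.012)]],(255,255,0))
dr([W(p) for p in [(-.015,.121,.085),(.015,.121,.085),(.015,.157,.085),(-.015,.157,.085)]],(255,255,0))
cv2.imwrite("pics/c3.png",a)
print(W([0,.139,.085]),[armpt(A,.19,.01) for A in (.76,.67,.5,.3,.2,.1,0)])
b=cv2.imread("pics/side0.png"); b=b[170:350,270:430]; b=cv2.resize(b,None,fx=3.3,fy=3.3)
dr2=lambda P,c:cv2.polylines(b,[np.int32((proj("side",P)-[270,170])*3.3)],True,c,1)
dr2([W(p) for p in [(-.055,-.18,.012),(.055,-.18,.012),(.055,.09,.012),(-.055,.09,.012)]],(255,255,0))
dr2([W(p) for p in [(-.015,.121,.085),(.015,.121,.085),(.015,.157,.085),(-.015,.157,.085)]],(255,255,0))
cv2.imwrite("pics/c4.png",b)
E
```

```text
[0.48338522 0.09880319 0.085     ] [array([ 0.53116793, -0.16676194,  0.26814343]), array([ 0.53327287, -0.17846071,  0.25582555]), array([ 0.53667824, -0.19738697,  0.22986668]), array([ 0.53962003, -0.21373672,  0.1957022 ]), array([ 0.54062361, -0.21931438,  0.17754784]), array([ 0.54130122, -0.2230804 ,  0.15891839]), array([ 0.5416461 , -0.22499717,  0.14      ])]
```

View pics/c3.png

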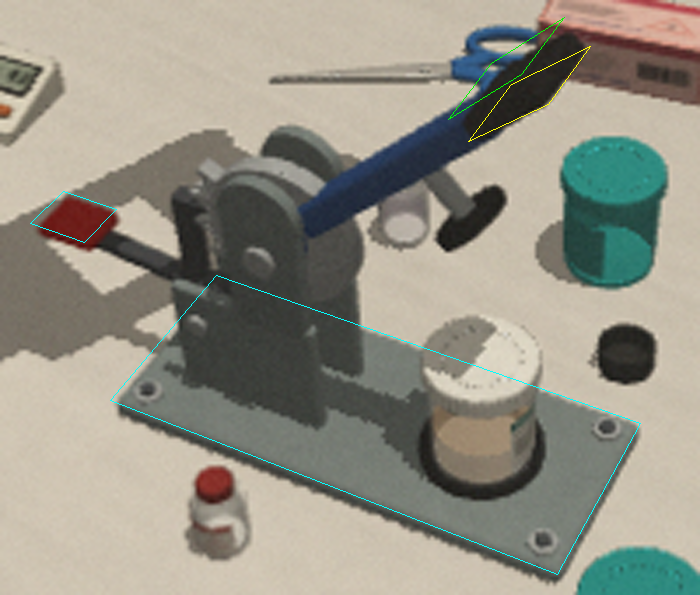

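View pics/c4.png

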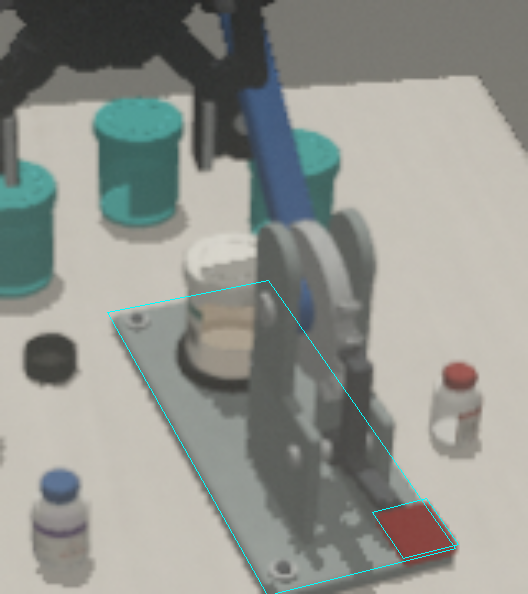

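The press model fits both views to about 2 mm, the arm is at about 0.73 rad and the tab is at about (0.483, 0.099). I'll shut the fingers and move over the tab.

Call:
{"method": "apply_moves", "body": {"increments": [[[0.025,-0.035,0,0],[0.025,-0.035,0,0],[0.025,-0.035,0,0],[0.025,-0.035,0,0],[0,0,0,0]]], "fingers": 0}}

```text
t: 0.6
tcp_pos: [0.4788, 0.1017, 0.2995]
tool_rot: [0.708, 0.706, -0.003, -0.003]
force: [-0.6, -0.9, -0.4]
finger_gap: 0.141
```

Call:
{"method": "apply_moves", "body": {"increments": [[[0,0.005,0.04,0],[0,0,0.04,0],[0,0,0.03,0],[0,0,0.01,0],[0,0,0,0]]]}}

```text
t: 1.1
tcp_pos: [0.487, 0.102, 0.1779]
tool_rot: [0.707, 0.707, 0.001, 0.001]
force: [-0.4, -0.2, 0.2]
finger_gap: -0.003
```

```bash
python3 - <<'E'
from h import *
s=manip.sense();print(s["tcp_pos"],s["force"],s["finger_gap"])
for n in ["scene","side"]:
    p,d=manip.snapshot(n)
    c=p[130:290,140:340] if n=="scene" else p[200:360,330:480]
    cv2.imwrite(f"pics/{n}1.png",cv2.resize(c[:,:,::-1],None,fx=3.5,fy=3.5,interpolation=cv2.INTER_CUBIC))
E
```

```text
[0.48704962 0.10200429 0.1778693 ] [-0.38175767 -0.21215353  0.19625132] -0.003027415763147174
```

View pics/scene1.png

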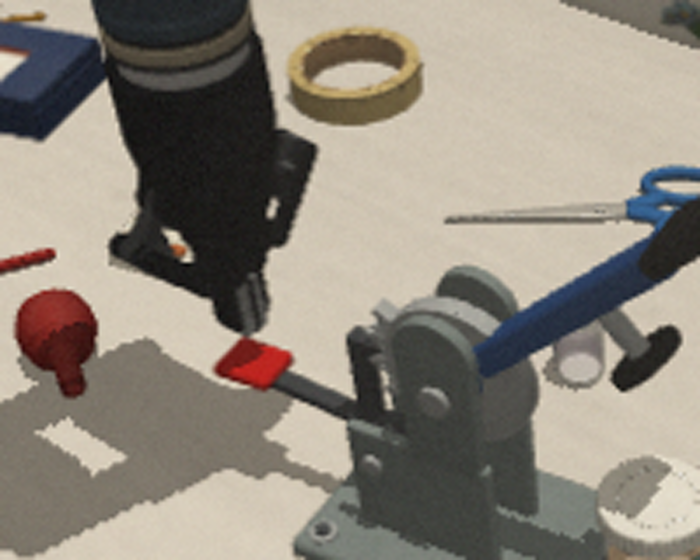

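View pics/side1.png

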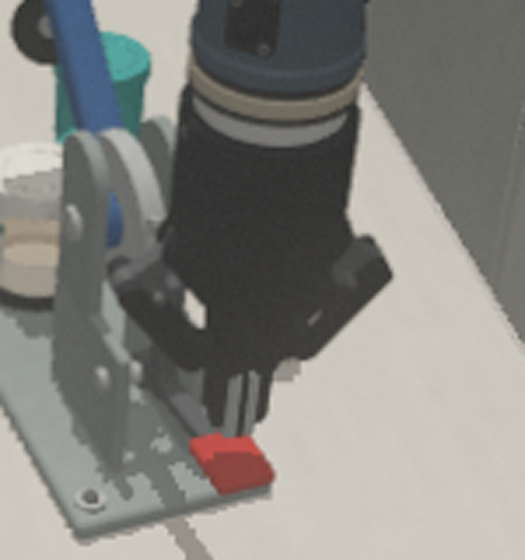

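The tip is about 20 mm above the tab, scene crop (243,325) over (255,362), and centred on it. I'll press down in small steps.

Call:
{"method": "apply_moves", "body": {"increments": [[[0,-0.002,0.01,0],[0,0,0.008,0],[0,0,0.005,0],[0,0,0.005,0],[0,0,0.005,0]]]}}

```text
t: 1.7
tcp_pos: [0.4889, 0.1023, 0.1486]
tool_rot: [0.708, 0.706, 0.006, 0.006]
force: [-1.1, 2.6, 2.5]
finger_gap: -0.002
```

Call:
{"method": "apply_moves", "body": {"increments": [[[0,-0.003,0.005,0],[0,-0.002,0.005,0],[0,0,0.004,0]]]}}

```text
t: 2.0
tcp_pos: [0.4861, 0.1023, 0.1343]
tool_rot: [0.707, 0.707, 0.008, 0.008]
force: [-2.6, 0.7, 29.5]
finger_gap: -0.004
```

The force went from about 2.5 N to 29.5 N at TCP z = 0.134, the predicted height of the stop, so the pawl is fully down. I'll hold briefly, then back off.

Call:
{"method": "apply_moves", "body": {"increments": [[[0,0,-0.001,0],[0,0,-0.002,0],[0,0,-0.03,0],[0,0,-0.04,0],[0,0,-0.04,0]]]}}

```text
t: 2.5
tcp_pos: [0.479, 0.1017, 0.2434]
tool_rot: [0.708, 0.707, 0.0, 0.001]
force: [0.8, -1.2, -0.5]
finger_gap: 0.001
```

```bash
python3 - <<'E'
from h import *
s=manip.sense();print(s["tcp_pos"],s["force"])
p,d=manip.snapshot("scene")
c=p[150:340,190:390]
cv2.imwrite(f"pics/scene2.png",cv2.resize(c[:,:,::-1],None,fx=3.5,fy=3.5,interpolation=cv2.INTER_CUBIC))
E
```

```text
[0.47898074 0.10165326 0.24336653] [ 0.79853445 -1.17029882 -0.54128116]
```

View pics/scene2.png

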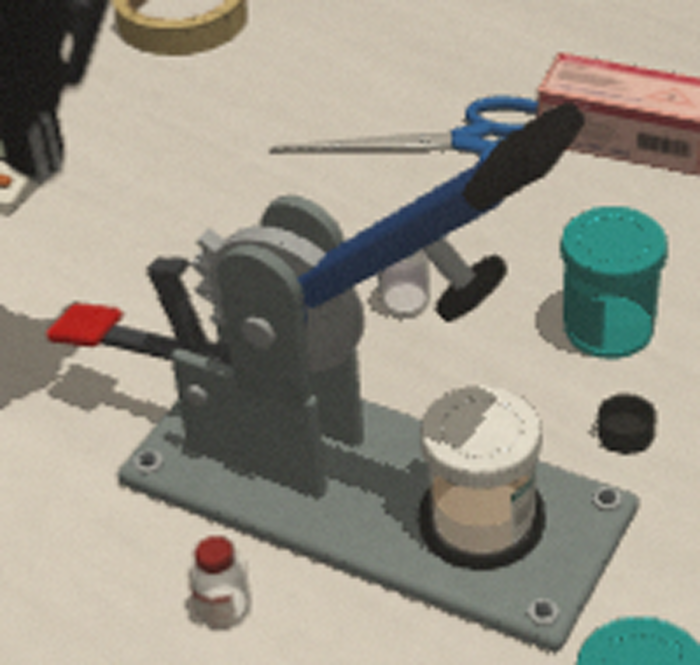

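The pawl is free: the nose, crop (170,270), stands clear of the teeth, and the arm is still up. I'll raise the tool and go over the paddle.

Call:
{"method": "apply_moves", "body": {"increments": [[[0,0,-0.045,0],[0,0,-0.045,0],[-0.01,0.005,-0.045,0],[-0.04,0.008,-0.02,0],[-0.045,0.008,0,0]]]}}

```text
t: 3.05
tcp_pos: [0.4991, 0.0084, 0.4087]
tool_rot: [0.704, 0.71, 0.002, 0.004]
force: [0.6, -0.8, -0.6]
finger_gap: -0.003
```

Call:
{"method": "apply_moves", "body": {"increments": [[[-0.045,0.008,0,0],[-0.045,0.008,0,0],[-0.045,0.008,0,0],[-0.03,0.006,0,0],[0,0,0,0]]]}}

```text
t: 3.55
tcp_pos: [0.5301, -0.1677, 0.4078]
tool_rot: [0.706, 0.708, 0.001, 0.004]
force: [-0.5, -0.5, -0.4]
finger_gap: 0.0
```

Call:
{"method": "apply_moves", "body": {"increments": [[[0.005,0,0.02,0],[0,0,0.015,0],[0,0,0,0]]]}}

```text
t: 3.85
tcp_pos: [0.5289, -0.1628, 0.3698]
tool_rot: [0.707, 0.707, 0.001, 0.002]
force: [-0.5, 0.2, 0.2]
finger_gap: -0.002
```

```bash
python3 - <<'E'
from h import *
s=manip.sense();print(s["tcp_pos"],s["force"])
for n in ["scene","side"]:
    p,d=manip.snapshot(n)
    c=p[90:290,240:440] if n=="scene" else p[60:260,240:440]
    cv2.imwrite(f"pics/{n}3.png",cv2.resize(c[:,:,::-1],None,fx=2.9,fy=2.9,interpolation=cv2.INTER_CUBIC))
E
```

```text
[ 0.52886333 -0.16281789  0.36979544] [-0.50099408  0.20494541  0.21176115]
```

View pics/scene3.png

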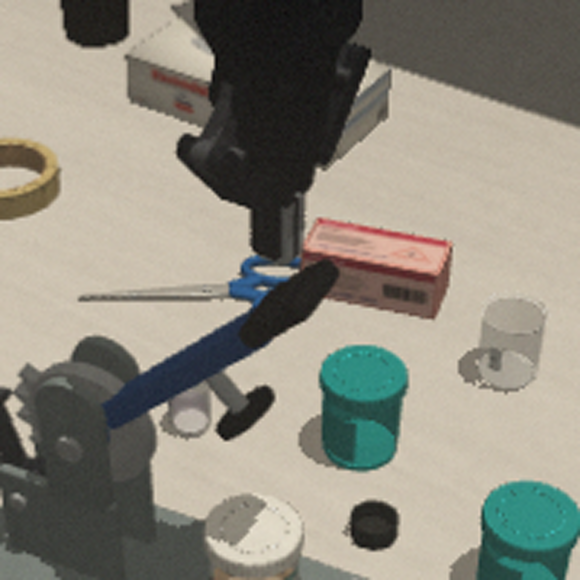

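View pics/side3.png

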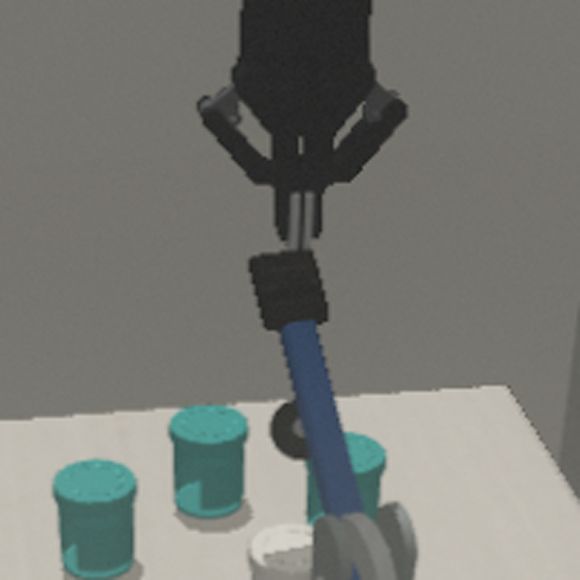

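Call:
{"method": "apply_moves", "body": {"increments": [[[0,0.004,0.012,0],[0,0,0.012,0],[-0.002,0,0.006,0],[-0.004,0,0.006,0],[-0.004,0.001,0.006,0]]]}}

```text
t: 4.45
tcp_pos: [0.5376, -0.1726, 0.3313]
tool_rot: [0.706, 0.709, 0.003, 0.008]
force: [-1.3, 0.7, 4.5]
finger_gap: -0.001
```

Call:
{"method": "apply_moves", "body": {"increments": [[[-0.006,-0.002,0.008,0],[-0.006,-0.001,0.008,0],[-0.006,0,0.008,0]]]}}

```text
t: 4.75
tcp_pos: [0.5364, -0.1919, 0.3062]
tool_rot: [0.706, 0.708, 0.005, 0.009]
force: [1.1, 2.6, 2.2]
finger_gap: 0.001
```

Call:
{"method": "apply_moves", "body": {"increments": [[[-0.004,0,0.008,0],[-0.004,0,0.008,0],[-0.004,0,0.008,0],[-0.004,0.001,0.008,0]]]}}

```text
t: 5.15
tcp_pos: [0.538, -0.21, 0.2708]
tool_rot: [0.706, 0.708, 0.005, 0.009]
force: [0.2, 2.7, 2.4]
finger_gap: 0.002
```

```bash
python3 - <<'E'
from h import *
s=manip.sense();print(s["tcp_pos"],s["force"])
for n in ["scene","side"]:
    p,d=manip.snapshot(n)
    c=p[120:320,220:420] if n=="scene" else p[110:310,240:440]
    cv2.imwrite(f"pics/{n}4.png",cv2.resize(c[:,:,::-1],None,fx=2.9,fy=2.9,interpolation=cv2.INTER_CUBIC))
E
```

```text
[ 0.53797756 -0.20998106  0.27084233] [0.15117412 2.73428928 2.39364379]
```

View pics/scene4.png

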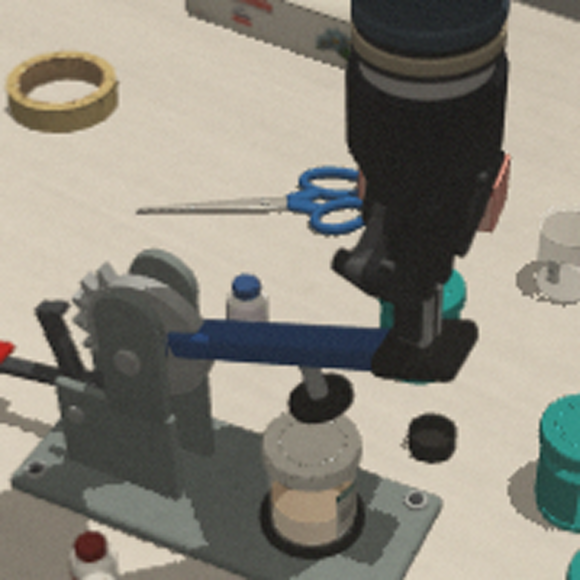

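View pics/side4.png

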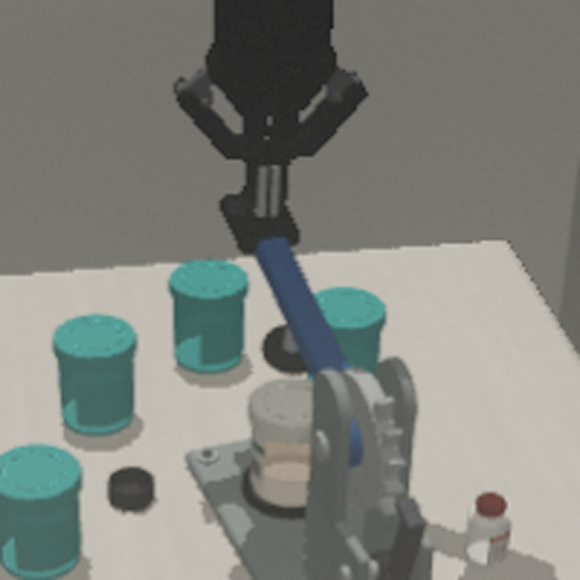

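The tip sits on the paddle, scene crop (420,340), with the arm near 0.28 rad and the jar upright in its nest. I'll keep pushing.

Call:
{"method": "apply_moves", "body": {"increments": [[[-0.002,0,0.008,0],[-0.002,0,0.008,0],[-0.002,0,0.008,0],[-0.001,0,0.007,0],[-0.001,0,0.006,0]]]}}

```text
t: 5.75
tcp_pos: [0.539, -0.2199, 0.2315]
tool_rot: [0.706, 0.708, 0.004, 0.01]
force: [0.9, 1.4, 2.9]
finger_gap: 0.001
```

Call:
{"method": "apply_moves", "body": {"increments": [[[0,0,0.006,0],[0,0,0.005,0],[0,0,0.004,0]]]}}

```text
t: 6.05
tcp_pos: [0.5393, -0.2214, 0.2152]
tool_rot: [0.706, 0.708, 0.003, 0.011]
force: [-0.2, -0.2, 2.7]
finger_gap: -0.001
```

Call:
{"method": "apply_moves", "body": {"increments": [[[0,0,0.003,0],[0,0,0.002,0]]]}}

```text
t: 6.25
tcp_pos: [0.5394, -0.2216, 0.2125]
tool_rot: [0.706, 0.708, 0.003, 0.011]
force: [-5.3, 3.3, 25.9]
finger_gap: 0.005
```

The force stepped from 2.7 N to 26 N at TCP z = 0.2125, the predicted level height, so the pad is on the lid. I'll retreat straight up and check.

Call:
{"method": "apply_moves", "body": {"increments": [[[0,0,-0.002,0],[0,0,-0.01,0],[0,0,-0.03,0],[0,0,-0.045,0],[0,0,-0.045,0]]]}}

```text
t: 6.75
tcp_pos: [0.5325, -0.217, 0.3405]
tool_rot: [0.706, 0.708, 0.001, -0.001]
force: [0.4, -0.3, 0.2]
finger_gap: 0.002
```

```bash
python3 - <<'E'
from h import *
s=manip.sense();print(s["tcp_pos"],s["force"])
for n,o in [("scene",(220,150)),("side",(250,150))]:
    p,d=manip.snapshot(n); b=p[:,:,::-1].copy()
    c=cv2.resize(b[o[1]:o[1]+200,o[0]:o[0]+200],None,fx=2.9,fy=2.9,interpolation=cv2.INTER_CUBIC)
    for A,col in [(0,(0,255,0)),(.05,(0,255,255))]:
        P=[armpt(A,r,.01,x) for r,x in [(.165,-.022),(.215,-.022),(.215,.022),(.165,.022)]]
        cv2.polylines(c,[np.int32((proj(n,P)-o)*2.9)],True,col,1)
    cv2.imwrite(f"pics/{n}5.png",c)
    v=cv2.imread(f"pics/{n}0.png")
E
```

```text
[ 0.53245674 -0.21705     0.34049733] [ 0.41410348 -0.30666158  0.20361568]
```

View pics/scene5.png

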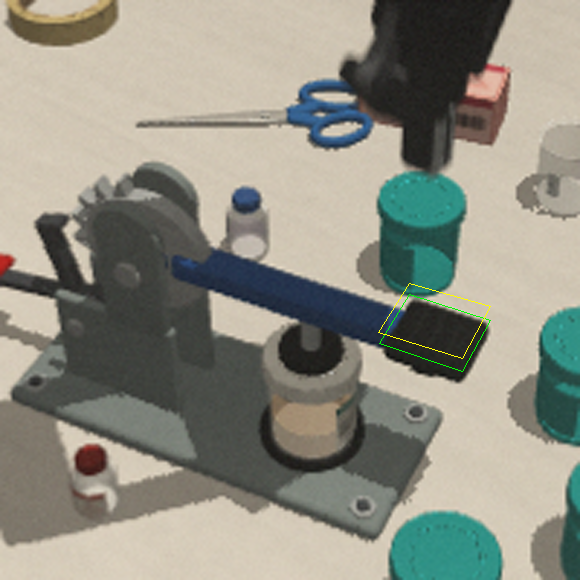

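View pics/side5.png

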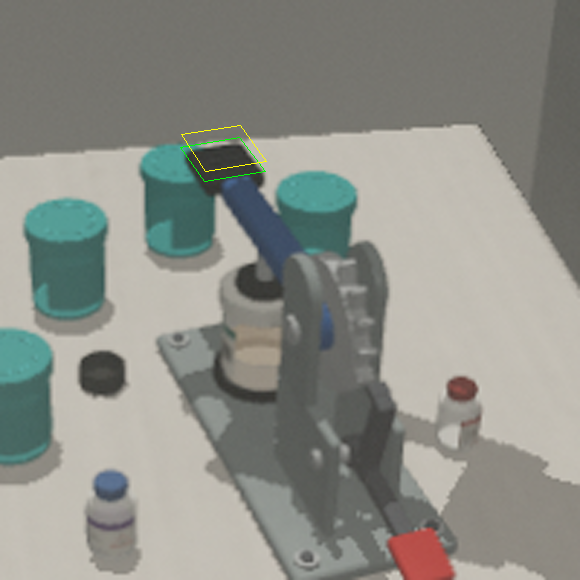

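In both views the paddle matches the outline for a level arm (0 rad). The pad is on the lid, the jar stands in the nest, the pawl is down and clear, the bystanders haven't moved, and the tool touches nothing. I'll hand in.

```bash
python3 -c "
from station import manip
print(manip.sign_off())"
```

```text
the job is handed in; nothing more can be done
None
```

I pressed the pawl tab down to its stop and pushed the arm down by its paddle until the pad rested on the jar lid. Then I lifted the tool clear and handed the job in at about 7 s; `sign_off()` reports no verdict.

- **Pawl:** the force rose from about 2.5 N to 29.5 N at the height I had predicted for the stop. The pictures then showed the nose clear of the teeth with the arm still up, and it was still clear at the end.
- **Arm:** the force stepped from about 2.7 N to 26 N at TCP z = 0.2125 m, against 0.213 m predicted for a level arm. In both final views the paddle matched the level outline to within the 2–3 mm fit of my press model, which is about 0.015 rad against the 0.025 rad allowed.
- **Jar and bystanders:** by eye in the final pictures, the jar stands upright in the nest under the pad, and both droppers and the dust cap look unmoved. I did not measure their final positions.
- **Robot:** the force reading was near 0 N and the tool was clear of everything when I handed in.

No check failed or disagreed.

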